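Bed the brass block in its vice and lock it

ROBOT

A 6-joint arm with a two-finger parallel gripper is mounted at the origin on the work surface. World frame = base frame: x ahead of the robot, y to its left, z up, the work surface at z = 0. Lengths are in m, angles in rad, forces in N, time in s.
With the tool pointing down it reaches from about 0.325 to 0.775 m from the base axis. Payload 5.5 kg.
Tool frame: the origin (TCP) lies at the very end of the fingers, on their centre line; the grasp point (between the pads) lies 19 mm behind it; x points along the fingers, z is the direction in which the jaws open and shut, and the axes are right-handed (so a half turn about x gives the same grasp; the last joint's range is limited). The gripper opens to 85 mm and grips with 20 to 120 N. Pads are 22 mm wide; open, the fingers measure 114 mm over their backs; the gripper's body (76 mm by 85 mm) begins 54 mm behind the grasp point. The pads swing forward as they close: fully open they stand 13 mm farther back than shut.
Start: joints at [-1.19, 0.091, 1.231, -0, 1.82, -0.057], TCP at [0.254, -0.543, 0.231] pointing down, gripper open.
Joint ranges: [-2.87, 2.87], [-0.86, 2.18], [0.17, 2.46], [-1.51, 4.65], [0.06, 2.69], [-2.65, 2.65]. Speed limits (rad/s): [2.57, 2.57, 3.01, 3.14, 3.14, 3.14].

INTERFACE

Orientations are given as a unit quaternion [w, x, y, z].
In Python, from workcell import sense, grab_frame, sign_off, spot_in, trace, spot_point gives the robot as it stands.
- The arm moves only by the tool move_arm, never from a script. Its argument "rows" is a list of rows, each an object of numbers: "tx", "ty", "tz": the shift along the tool's x, y, z normalised to -1 to 1, where 1 is 4 cm; "spin": the turn about the tool's x normalised to -1 to 1, where 1 is 1.5 rad; "gripper": the opening, from -1 (shut) to 1 (fully open). In form: [{"tx": .., "ty": .., "tz": .., "spin": .., "gripper": ..}, ...]. A call has 1 to 8 rows; each row shifts and turns the commanded pose from where the row before left it, along the tool's axes as they then stand; what a row does not reach is not made up. A row lasts 1/12 s, in which the tool goes at most 41.7 mm and 7.16 degrees, less where a joint would pass 70% of its speed; a pose out of reach is approached as far as the arm can. A call with a number of a shift or a turn outside -1 to 1 is refused whole. A call with a gripper value outside its range is refused whole. The fingers move at their own pace and stop on an object; "squeeze" is the grip in N (left out, the last holds). Time passes only in rows, so rows that do not move let the fingers close. It gives the time, the measured TCP pose, the force and the opening at its end, in the units of the state.
- sense(): the state, without advancing time (a new reading comes with each control period).
- grab_frame(name): name is "scene" or "top" or "wrist"; returns a dict with "pixels" (384x512x3 uint8, red, green, blue), "fov_y" (degrees; the focal length in pixels is half the picture's height over the tangent of half this angle, whatever the lens; pixels are square), "cx", "cy" (the principal point, pixels), "rvec" (rotation vector, rad) and "tvec" (3), from world to camera coordinates, as OpenCV has them; the wrist camera has in their place "hand_eye" (4x4, takes a point from camera to tool coordinates, whose origin is the TCP and whose axes are the tool frame's). Camera axes: x right, y down, z forward; pixel columns grow to the right and rows downward; lengths in m; the calibration is good to about 2 mm. A picture is of the moment at which its call begins: read the wrist's pose just before it. There is no depth.
- sign_off(): hands the job in, once; it reports no verdict.
Trained networks look in a picture, given as the dict that the camera call returned (one of the last four; its "shot" number tells which), for a name from the list of things; names that differ only in an ending like _2 or _b are one class to them, and where a whole thing is asked for, a point or a joint stands for the part that bears it (a point fixed in the world has none). Each returns a list of dicts, best first, with "score" (0 to 1); they miss things now and then, are a little off and sometimes report something else, mostly with a low value. They report only what shows in the picture. A call takes as long as a camera call. They do not tell look-alikes from the thing itself.
- spot_in(query, picture): "xy" ([column, row] in pixels, amid what is visible of it).
- trace(query, picture): "mask" (384x512 bool, what is visible of it) and "xy" ([column, row] in pixels, amid what is visible of it).
- spot_point(query, picture): "xy" ([column, row] in pixels: a listed point, or the origin of a listed thing).
The state is a dict: "time_s": time; "q": joint angles; "joint_velocities": joint speeds; "joint_efforts": joint torques, N m; "eef_pos": TCP position; "eef_rot": TCP orientation; "ft_force": force on the tool from outside, world axes, zero at the start; "moment": the same for the moment, N m; "opening": finger opening in m.
Only numpy, scipy, OpenCV 4.12 (cv2) and the standard library are available. Lean on these libraries where they do the work, as an engineer would, in place of code of your own. Each camera call takes 0.05 s, during which the arm holds its last target. There are 200 camera calls.

TASK

In the vice that holds the brass block, gently press the block down with the fingertips until it sits fully home on the vice bed; only then let go of it and push that vice's red knob sideways, to the right as the robot sees it, all the way to its locked end, and withdraw. Never pull the block up, and leave the other two vices untouched and the tools on the bench where they are.

Things in the scene. Friction and masses are not known exactly. Their poses are not given: they have to be found in the camera images.
- brass_vice: small blue vice fixed to the bench, holding the yellow brass block (its vice is the one to work on). Body 150 long (x from -85 to +65) x 76 wide over the jaws (y), jaw tops 60 high; low lugs reach y = +-48. Origin: on the bench, below the block centre. Axes: z up; -x points from the block to the lever end (roughly towards the robot), +y left as the robot sees it. The jaws stand at x from -38 to +42; in front of them the vice is only 36 high (bar the lever).
- brass_top (a point): centre of the flat top face of the yellow brass block (35 along x by 44 along y, 50 high). The top is 94 above the bench at block joint 0 and 80 when the block sits fully down on the vice bed, i.e. 20 above the jaws.
- brass_knob (a point): centre of the top of the red upright lever knob of this vice: 18 diameter, its top 85 above the bench, its red part 44 tall (41 to 85). The knob turns with a level lever of 55 mm about an upright pivot in the vice at x = -55, y = 0.
- nylon_vice: small blue vice fixed to the bench, holding the white nylon block (to be left alone). Body 150 long (x from -85 to +65) x 76 wide over the jaws (y), jaw tops 60 high; low lugs reach y = +-48. Origin: on the bench, below the block centre. Axes: z up; -x points from the block to the lever end (roughly towards the robot), +y left as the robot sees it. The jaws stand at x from -38 to +42; in front of them the vice is only 36 high (bar the lever).
- nylon_top (a point): centre of the flat top face of the white nylon block (35 along x by 44 along y, 50 high). The top is 94 above the bench at block joint 0 and 80 when the block sits fully down on the vice bed, i.e. 20 above the jaws.
- nylon_knob (a point): centre of the top of the red upright lever knob of this vice: 18 diameter, its top 85 above the bench, its red part 44 tall (41 to 85). The knob turns with a level lever of 55 mm about an upright pivot in the vice at x = -55, y = 0.
- steel_vice: small blue vice fixed to the bench, holding the dark grey steel block (to be left alone). Body 150 long (x from -85 to +65) x 76 wide over the jaws (y), jaw tops 60 high; low lugs reach y = +-48. Origin: on the bench, below the block centre. Axes: z up; -x points from the block to the lever end (roughly towards the robot), +y left as the robot sees it. The jaws stand at x from -38 to +42; in front of them the vice is only 36 high (bar the lever).
- steel_top (a point): centre of the flat top face of the dark grey steel block (35 along x by 44 along y, 50 high). The top is 94 above the bench at block joint 0 and 80 when the block sits fully down on the vice bed, i.e. 20 above the jaws.
- steel_knob (a point): centre of the top of the red upright lever knob of this vice: 18 diameter, its top 85 above the bench, its red part 44 tall (41 to 85). The knob turns with a level lever of 55 mm about an upright pivot in the vice at x = -55, y = 0.
- brass_block (a joint): height of the brass block in its jaws, m: it starts near 0 (standing proud of the bed), grows as the block goes down, 0.014 = fully down on the bed (firm stop). It slides stiffly (about 4 N), stays where it is left, and could also be pulled up (negative).
- brass_lever (a joint): angle of the brass block's vice lever, rad: starts near 0 (open; the lever points 0.6 rad to the +y side of the vice's -x direction), grows as the knob goes to the vice's -y side, 1.2 = firm stop, fully locked (0.6 rad to the -y side). Needs about 2 to 3 N at the knob, stays where it is left.
- file_mid (a point): flat file with a wooden handle lying on the bench, 255 long, 24 thick at the handle; point on its axis 125 from the handle's end. Loose; leave alone.
- brush_mid (a point): bench brush lying on the bench, point near its middle at 10 above the bench. Loose; leave alone.
- fluid_mid (a point): small blue bottle standing on the bench, 40 diameter, 90 high; its centre. Loose; leave alone.
- square_mid (a point): steel try square lying flat, 130 x 90, stock 16 thick; centre of its stock. Loose; leave alone.
- bar_mid (a point): upright aluminium bar, 25 diameter, 100 high; its centre. Loose; leave alone.
Mind the look-alikes: they are no part of the job. What is shaped like the brass_vice but green is not meant.

How it is judged:
On the way, in this order (a step that is already met when the one before it is completed fails the run):
1. the brass block is fully down and the hand has let off it, the lever still open (value of joint brass_block above 0.0122 m and value of joint brass_lever below 0.5 rad and contact force between the fingers and brass_vice below 0.2 N), for 0.1 s.
2. the lever of that vice is at its locked end (value of joint brass_block above 0.0122 m and value of joint brass_lever above 1.08 rad), for 0.1 s.
At the end, for the whole second after the job is handed in: the brass block is within 1.8 mm of fully down, its lever within 0.12 rad of the locked end; blocks and knobs of the other two vices within 4 mm and the loose tools within 15 mm of where they started (all of step 2 and velocity of joint brass_lever below 0.05 rad/s and distance of each of nylon_top, nylon_knob, steel_top, steel_knob from where it was at the start of the episode below 0.004 m and distance of each of file_mid, brush_mid, fluid_mid, square_mid, bar_mid from where it was at the start of the episode below 0.015 m); the robot touches nothing.
It fails at once if the brass block is pulled up out of the vice (value of joint brass_block below -0.003 m).
It fails at once if the lever is pushed over before the block is down (value of joint brass_lever above 0.5 rad and value of joint brass_block below 0.0122 m).
It fails at once if the brass block's vice is pressed or struck with more than 40 N (contact force between any of the arm, the fingers and brass_vice above 40 N).
It fails at once if one of the other two vices (white block, steel block) is touched (contact force between any of the arm, the fingers and nylon_vice above 0.5 N or contact force between any of the arm, the fingers and steel_vice above 0.5 N).
It fails at once if a loose tool is shifted by more than 15 mm or lifted (distance of any of file_mid, brush_mid, fluid_mid, square_mid, bar_mid from where it was at the start of the episode above 0.015 m).
It also fails if it takes over 45 s, if anything falls off the work surface, if the arm or the gripper's body presses on something with over 40 N, if the wrist force passes 120 N, or if a joint passes its speed limit or range.

## Working session

There is one attempt and no reset: what is moved stays moved. The work goes in short steps, Python scripts to look and compute and a tool call to move; the robot and the scene stay as the last step left them, time stands still between calls to the robot, and variables do not carry over. Pictures are saved under pics/ and viewed, about 8 in all and at most 12, crops included, and the job is handed in when it is done.

Besides the shell and the picture viewer there is one more tool, called as a command line: name --argument value ..., lists and objects as JSON in quotes. move_arm: Moves the arm, as the interface text tells. Scaled input: -1 to 1 covers 4 cm each way for a shift and 1.5 rad each way for a turn. Its arguments: {"type":"object","properties":{"rows":{"type":"array","items":{"type":"object","properties":{"tx":{"type":"number"},"ty":{"type":"number"},"tz":{"type":"number"},"spin":{"type":"number"},"gripper":{"type":"number"}}}},"squeeze":{"type":"number"}},"required":["rows"]}

```bash
mkdir -p pics; cat > h.py <<'E'
import numpy as np,cv2
from workcell import *
from scipy.spatial.transform import Rotation as R
def K(p):
    f=p["pixels"].shape[0]/2/np.tan(np.radians(p["fov_y"])/2); return np.array([[f,0,p["cx"]],[0,f,p["cy"]],[0,0,1]])
def shot(n):
    s=sense(); p=grab_frame(n)
    if n=="wrist":
        T=np.eye(4); T[:3,:3]=R.from_quat(np.roll(s["eef_rot"],-1)).as_matrix(); T[:3,3]=s["eef_pos"]
        W=T@np.array(p["hand_eye"]); p["_W"]=W
    else:
        Rm=cv2.Rodrigues(np.array(p["rvec"],float))[0]; W=np.eye(4); W[:3,:3]=Rm.T; W[:3,3]=-Rm.T@np.array(p["tvec"]).ravel(); p["_W"]=W
    return p
def at(p,xy,z):
    d=p["_W"][:3,:3]@np.linalg.inv(K(p))@[xy[0],xy[1],1]; o=p["_W"][:3,3]
    return o+d*(z-o[2])/d[2]
def proj(p,X):
    c=np.linalg.inv(p["_W"])@np.append(X,1); u=K(p)@c[:3]; return u[:2]/u[2]
def save(p,n,box=None,s=1):
    im=p["pixels"][...,::-1]
    if box: im=im[box[1]:box[3],box[0]:box[2]]
    cv2.imwrite("pics/"+n,cv2.resize(np.ascontiguousarray(im),None,fx=s,fy=s,interpolation=cv2.INTER_CUBIC))
E
python3 - <<'E'
from h import *
s=sense();print(s)
Z=dict(brass_top=.094,brass_knob=.085,brass_vice=0,nylon_top=.094,nylon_knob=.085,steel_top=.094,steel_knob=.085,file_mid=.012,brush_mid=.01,fluid_mid=.045,square_mid=.008,bar_mid=.05)
for n in("top","scene"):
    p=shot(n); save(p,n+"0.png",s=1.5); print(n,p["_W"][:3,3].round(3),{k:v for k,v in p.items() if k not in("pixels","_W")})
    for q,z in Z.items():
        print(q,[(round(r["score"],2),np.round(r["xy"]).tolist(),at(p,r["xy"],z)[:2].round(3).tolist()) for r in spot_point(q,p)[:4]])
E
```

```text
{'time_s': 0.0, 'q': array([-1.18969257e+00,  9.18485415e-02,  1.23190617e+00,  2.03992948e-07,
        1.81980452e+00, -5.67165711e-02]), 'joint_velocities': array([-0.00019377, -0.00031271, -0.00221657, -0.00131996,  0.00157861,
        0.00021006]), 'joint_efforts': array([-2.79849242e-03, -4.58730054e+01, -4.18027174e+01, -8.28736052e-05,
        1.16050872e-02, -5.93593057e-06]), 'eef_pos': array([ 0.2542608 , -0.54314096,  0.2301456 ]), 'eef_rot': array([ 0.59608549,  0.37989005,  0.59721458, -0.37907833]), 'ft_force': array([ 0.27588906,  0.90372633, -0.49544897]), 'moment': array([0.04063347, 0.03103712, 0.01910952]), 'opening': 0.08517850739940845}
top [0.317 0.062 1.589] {'fov_y': 52.489521518452655, 'cx': 246.55063978446063, 'cy': 198.2659879383511, 'rvec': array([ 2.14526326, -2.13645352,  0.19078787]), 'tvec': array([0.04105348, 0.57419908, 1.51611197]), 'shot': 1}
brass_top [(0.66, [205.0, 197.0], [0.569, 0.207]), (0.63, [102.0, 263.0], [0.316, 0.587]), (0.46, [174.0, 260.0], [0.328, 0.319]), (0.16, [256.0, 194.0], [0.585, 0.006])]
brass_knob [(0.61, [167.0, 286.0], [0.
[... 1427 characters left out ...]
, (0.74, [359.0, 201.0], [0.327, 0.315])]
nylon_top [(0.82, [226.0, 188.0], [0.62, -0.0])]
nylon_knob [(0.66, [128.0, 164.0], [0.709, -0.361]), (0.47, [252.0, 176.0], [0.514, 0.019])]
steel_top [(0.5, [195.0, 155.0], [0.548, -0.204]), (0.43, [229.0, 210.0], [0.692, 0.073])]
steel_knob [(0.68, [222.0, 150.0], [0.458, -0.163])]
file_mid [(0.85, [210.0, 253.0], [0.797, 0.084])]
brush_mid [(0.8, [184.0, 139.0], [0.407, -0.412]), (0.21, [289.0, 205.0], [0.493, 0.148])]
fluid_mid [(0.72, [128.0, 165.0], [0.683, -0.406]), (0.5, [287.0, 202.0], [0.517, 0.157])]
square_mid [(0.91, [351.0, 273.0], [0.621, 0.44])]
bar_mid [(0.58, [163.0, 210.0], [0.774, -0.126]), (0.38, [288.0, 204.0], [0.524, 0.167])]
```

View pics/top0.png

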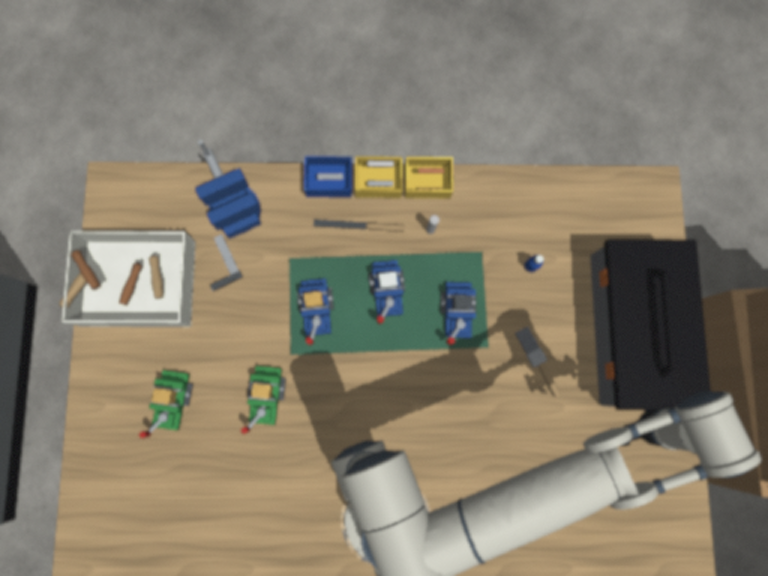

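View pics/scene0.png

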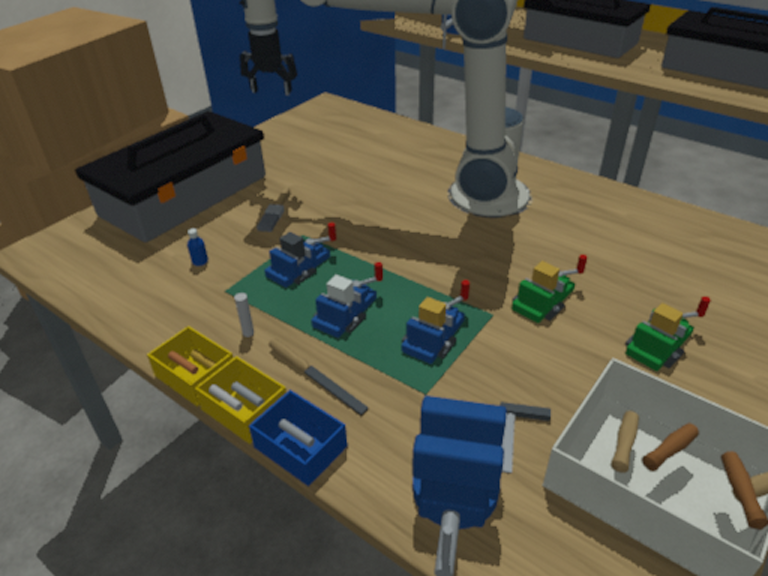

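The candidates for the brass vice in the top image (512-wide pixels) are the blue vice with the yellow block at (205,197), a green one at (174,260) and a green one at (102,263). I choose the blue one at about (0.567, 0.203), with its knob near (0.459, 0.198). I'll move above it and check from close by.

move_arm --rows '[{"tx": -0.2, "ty": 0.68, "tz": -0.72, "gripper": -1}, {"tx": -0.2, "ty": 0.68, "tz": -0.72, "gripper": -1}, {"tx": -0.2, "ty": 0.68, "tz": -0.72, "gripper": -1}, {"tx": -0.2, "ty": 0.68, "tz": -0.72, "gripper": -1}, {"tx": -0.2, "ty": 0.68, "tz": -0.72, "gripper": -1}, {"tx": -0.2, "ty": 0.68, "tz": -0.72, "gripper": -1}, {"tx": 0, "ty": 0.68, "tz": -0.72, "gripper": -1}, {"tx": 0, "ty": 0.68, "tz": -0.72, "gripper": -1}]'

```text
invalid input at $.rows[0]: expected keys tx, ty, tz, spin, gripper
```

move_arm --rows '[{"ty": 0.68, "tz": -0.72, "gripper": -1}, {"ty": 0.68, "tz": -0.72, "gripper": -1}, {"ty": 0.68, "tz": -0.72, "gripper": -1}, {"ty": 0.68, "tz": -0.72, "gripper": -1}, {"ty": 0.68, "tz": -0.72, "gripper": -1}, {"ty": 0.68, "tz": -0.72, "gripper": -1}, {"ty": 0.68, "tz": -0.72, "gripper": -1}, {"ty": 0.68, "tz": -0.72, "gripper": -1}]'

```text
invalid input at $.rows[0]: expected keys tx, ty, tz, spin, gripper
```

move_arm --rows '[{"ty": 0.68, "tz": -0.72, "gripper": -1}, {"ty": 0.68, "tz": -0.72, "gripper": -1}, {"ty": 0.5, "tz": -0.5, "gripper": -1}, {"spin": 0.08, "gripper": -1}, {"spin": 0.08, "gripper": -1}, {"gripper": -1}, {"gripper": -1}]'

```text
invalid input at $.rows[0]: expected keys tx, ty, tz, spin, gripper
```

```bash
cat > look.py <<'E'
from h import *
import sys
s=sense();print(s["time_s"],s["eef_pos"].round(4),s["ft_force"].round(2),s["opening"])
print(R.from_quat(np.roll(s["eef_rot"],-1)).as_matrix().round(3).tolist())
p=shot("wrist")
zt=float(sys.argv[2])
for q,z in dict(brass_top=zt,brass_knob=.085,brass_vice=0).items():
    print(q,[(round(r["score"],2),np.round(r["xy"]).tolist(),at(p,r["xy"],z)[:2].round(4).tolist()) for r in spot_point(q,p)[:3]])
save(p,sys.argv[1],s=1.5)
E
python3 look.py w1.png .094
```

```text
1.3 [ 0.2544 -0.5434  0.2313] [0.05 0.35 0.66] 0.08555729528366023
[[0.0, 0.906, 0.424], [0.0, 0.424, -0.906], [-1.0, 0.0, -0.0]]
brass_top []
brass_knob []
brass_vice []
```

move_arm --rows '[{"tx": -0.2, "ty": 0.68, "tz": -0.72, "spin": 0, "gripper": -1}, {"tx": -0.2, "ty": 0.68, "tz": -0.72, "spin": 0, "gripper": -1}, {"tx": -0.2, "ty": 0.68, "tz": -0.72, "spin": 0, "gripper": -1}, {"tx": -0.2, "ty": 0.68, "tz": -0.72, "spin": 0, "gripper": -1}, {"tx": -0.2, "ty": 0.68, "tz": -0.72, "spin": 0, "gripper": -1}, {"tx": -0.2, "ty": 0.68, "tz": -0.72, "spin": 0, "gripper": -1}, {"tx": 0, "ty": 0.68, "tz": -0.72, "spin": 0, "gripper": -1}, {"tx": 0, "ty": 0.68, "tz": -0.72, "spin": 0, "gripper": -1}]'

```text
time_s: 2.17
eef_pos: [0.354, -0.2408, 0.2802]
eef_rot: [0.597, 0.38, 0.596, -0.38]
ft_force: [1.1, 0.5, -0.2]
opening: -0.0
```

move_arm --rows '[{"tx": 0, "ty": 0.68, "tz": -0.72, "spin": 0, "gripper": -1}, {"tx": 0, "ty": 0.68, "tz": -0.72, "spin": 0, "gripper": -1}, {"tx": 0, "ty": 0.68, "tz": -0.72, "spin": 0, "gripper": -1}, {"tx": 0, "ty": 0.68, "tz": -0.72, "spin": 0, "gripper": -1}, {"tx": 0, "ty": 0.68, "tz": -0.72, "spin": 0, "gripper": -1}, {"tx": 0, "ty": 0.68, "tz": -0.72, "spin": 0, "gripper": -1}, {"tx": 0, "ty": 0.68, "tz": -0.72, "spin": 0, "gripper": -1}, {"tx": 0, "ty": 0.68, "tz": -0.72, "spin": 0, "gripper": -1}]'

```text
time_s: 2.83
eef_pos: [0.4533, 0.0605, 0.2797]
eef_rot: [0.597, 0.38, 0.596, -0.379]
ft_force: [1.6, -1.5, 0.8]
opening: 0.0002
```

move_arm --rows '[{"tx": 0, "ty": 0.68, "tz": -0.72, "spin": 0, "gripper": -1}, {"tx": 0, "ty": 0.68, "tz": -0.72, "spin": 0, "gripper": -1}, {"tx": 0, "ty": 0.5, "tz": -0.5, "spin": 0, "gripper": -1}, {"tx": 0, "ty": 0, "tz": 0, "spin": 0.08, "gripper": -1}, {"tx": 0, "ty": 0, "tz": 0, "spin": 0.08, "gripper": -1}, {"tx": 0, "ty": 0, "tz": 0, "spin": 0, "gripper": -1}, {"tx": 0, "ty": 0, "tz": 0, "spin": 0, "gripper": -1}]'

```text
time_s: 3.42
eef_pos: [0.4876, 0.1603, 0.2794]
eef_rot: [0.548, 0.447, 0.548, -0.447]
ft_force: [-0.6, -0.1, -0.1]
opening: -0.0004
```

```bash
python3 look.py w1.png .094
```

```text
3.4167 [0.4876 0.1603 0.2794] [-0.57 -0.14 -0.14] -0.00039739773317513526
[[0.0, 0.98, 0.2], [0.0, 0.2, -0.98], [-1.0, 0.0, 0.0]]
brass_top [(0.78, [116.0, 270.0], [0.3275, 0.3188]), (0.71, [247.0, 108.0], [0.5624, 0.1885])]
brass_knob [(0.77, [224.0, 195.0], [0.4556, 0.1973]), (0.75, [85.0, 319.0], [0.2321, 0.3629])]
brass_vice [(0.84, [143.0, 237.0], [0.332, 0.3208]), (0.62, [251.0, 110.0], [0.5603, 0.1863])]
```

View pics/w1.png

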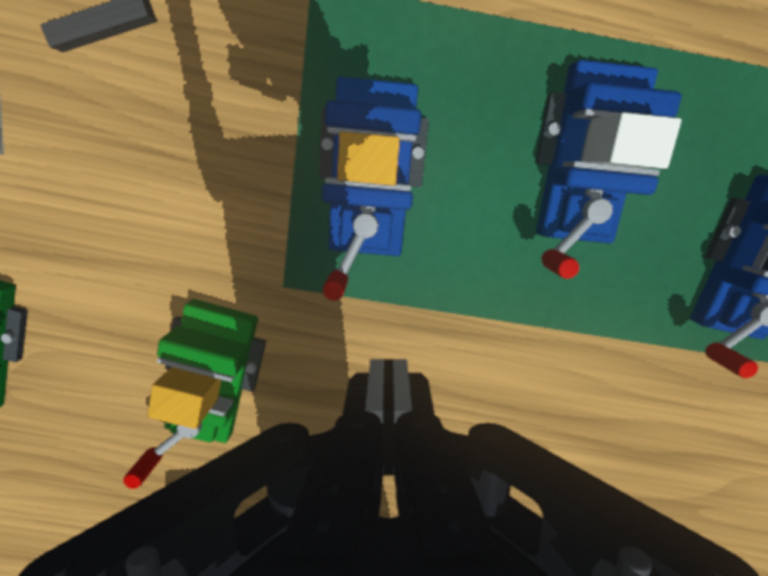

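The picture shows the blue brass vice with its block at about (248,107) and its knob at (224,193), in full-resolution pixels. The nylon vice is to the right and the green decoys are to the left and below. The block–knob distance is 107 mm (105 expected), which gives a vice yaw of about 12°. I'll go above the block.

move_arm --rows '[{"tx": 0, "ty": 0.98, "tz": -0.16, "spin": 0, "gripper": -1}, {"tx": 0, "ty": 0.98, "tz": -0.16, "spin": 0, "gripper": -1}, {"tx": 0.95, "ty": 0, "tz": 0, "spin": 0, "gripper": -1}, {"tx": 0.95, "ty": 0, "tz": 0, "spin": 0, "gripper": -1}, {"tx": 0.95, "ty": 0, "tz": 0, "spin": 0, "gripper": -1}, {"tx": 0.95, "ty": 0, "tz": 0, "spin": 0, "gripper": -1}, {"tx": 0, "ty": 0, "tz": 0, "spin": 0, "gripper": -1}, {"tx": 0, "ty": 0, "tz": 0, "spin": 0, "gripper": -1}]'

```text
time_s: 4.28
eef_pos: [0.5606, 0.1875, 0.1251]
eef_rot: [0.546, 0.446, 0.548, -0.45]
ft_force: [-0.2, 0.3, 0.1]
opening: -0.0001
```

```bash
python3 look.py w2.png .094
```

```text
4.2833 [0.5606 0.1875 0.1251] [-0.21  0.34  0.1 ] -8.175789708128898e-05
[[-0.005, 0.98, 0.197], [-0.001, 0.197, -0.98], [-1.0, -0.006, 0.0]]
brass_top [(0.63, [256.0, 225.0], [0.5637, 0.1895])]
brass_knob []
brass_vice [(0.86, [258.0, 189.0], [0.5623, 0.188])]
```

View pics/w2.png

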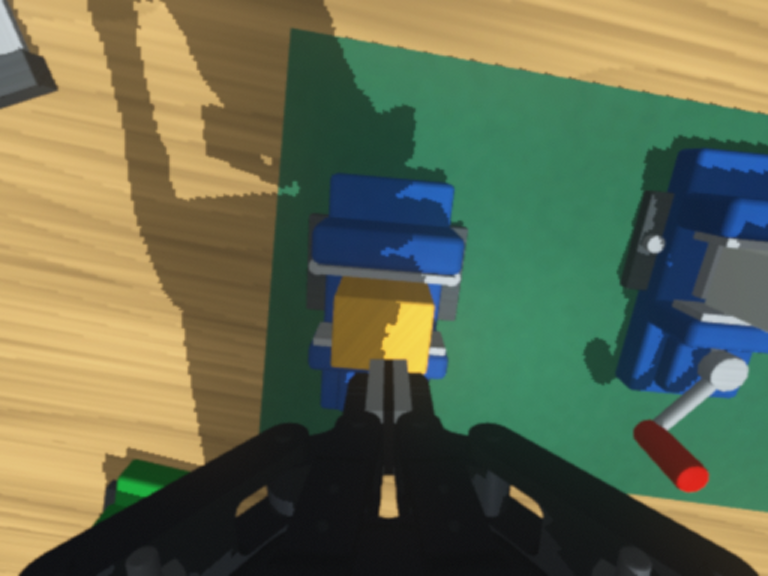

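The fingertips stand over the brass block, whose top centre is at pixel (256,225), within about 3 mm of the TCP. I'll descend slowly.

move_arm --rows '[{"tx": 0.3, "ty": 0.06, "tz": 0, "spin": 0, "gripper": -1}, {"tx": 0.3, "ty": 0, "tz": 0, "spin": 0, "gripper": -1}, {"tx": 0.1, "ty": 0, "tz": 0, "spin": 0, "gripper": -1}, {"tx": 0.05, "ty": 0, "tz": 0, "spin": 0, "gripper": -1}, {"tx": 0.05, "ty": 0, "tz": 0, "spin": 0, "gripper": -1}, {"tx": 0, "ty": 0, "tz": 0, "spin": 0, "gripper": -1}]'

```text
time_s: 4.98
eef_pos: [0.5641, 0.1886, 0.0946]
eef_rot: [0.547, 0.448, 0.547, -0.448]
ft_force: [-0.5, -0.3, -0.0]
opening: 0.0001
```

move_arm --rows '[{"tx": 0.05, "ty": 0, "tz": 0, "spin": 0, "gripper": -1}, {"tx": 0.05, "ty": 0, "tz": 0, "spin": 0, "gripper": -1}, {"tx": 0.05, "ty": 0, "tz": 0, "spin": 0, "gripper": -1}, {"tx": 0, "ty": 0, "tz": 0, "spin": 0, "gripper": -1}]'

```text
time_s: 5.32
eef_pos: [0.5647, 0.1888, 0.0895]
eef_rot: [0.547, 0.448, 0.547, -0.448]
ft_force: [0.0, -0.0, 0.9]
opening: 0.0001
```

move_arm --rows '[{"tx": 0.04, "ty": 0, "tz": 0, "spin": 0, "gripper": -1}, {"tx": 0.04, "ty": 0, "tz": 0, "spin": 0, "gripper": -1}, {"tx": 0.04, "ty": 0, "tz": 0, "spin": 0, "gripper": -1}]'

```text
time_s: 5.57
eef_pos: [0.5647, 0.1888, 0.0848]
eef_rot: [0.547, 0.448, 0.547, -0.448]
ft_force: [-0.2, 0.4, 2.8]
opening: 0.0001
```

move_arm --rows '[{"tx": 0.03, "ty": 0, "tz": 0, "spin": 0, "gripper": -1}, {"tx": 0.03, "ty": 0, "tz": 0, "spin": 0, "gripper": -1}]'

```text
time_s: 5.73
eef_pos: [0.5646, 0.1888, 0.0821]
eef_rot: [0.547, 0.448, 0.547, -0.448]
ft_force: [0.7, -0.4, 3.0]
opening: -0.0001
```

move_arm --rows '[{"tx": 0.025, "ty": 0, "tz": 0, "spin": 0, "gripper": -1}, {"tx": 0, "ty": 0, "tz": 0, "spin": 0, "gripper": -1}]'

```text
time_s: 5.9
eef_pos: [0.5644, 0.1887, 0.0809]
eef_rot: [0.547, 0.448, 0.547, -0.448]
ft_force: [1.7, 0.3, 1.5]
opening: -0.0
```

move_arm --rows '[{"tx": 0.025, "ty": 0, "tz": 0, "spin": 0, "gripper": -1}, {"tx": 0, "ty": 0, "tz": 0, "spin": 0, "gripper": -1}]'

```text
time_s: 6.07
eef_pos: [0.5644, 0.1887, 0.08]
eef_rot: [0.547, 0.448, 0.547, -0.448]
ft_force: [1.4, 0.2, 1.7]
opening: -0.0002
```

move_arm --rows '[{"tx": 0.02, "ty": 0, "tz": 0, "spin": 0, "gripper": -1}, {"tx": 0, "ty": 0, "tz": 0, "spin": 0, "gripper": -1}]'

```text
time_s: 6.23
eef_pos: [0.5644, 0.1887, 0.08]
eef_rot: [0.547, 0.448, 0.547, -0.448]
ft_force: [-0.9, 0.2, 5.8]
opening: 0.0001
```

move_arm --rows '[{"tx": 0.02, "ty": 0, "tz": 0, "spin": 0, "gripper": -1}, {"tx": 0, "ty": 0, "tz": 0, "spin": 0, "gripper": -1}]'

```text
time_s: 6.4
eef_pos: [0.5645, 0.1887, 0.08]
eef_rot: [0.547, 0.448, 0.547, -0.448]
ft_force: [-2.7, -0.5, 10.2]
opening: 0.0002
```

The block stopped firmly at TCP z = 0.080 while the force rose to 10 N, so it is home. I'll lift off, back away to the left of the knob and look.

move_arm --rows '[{"tx": -0.3, "ty": 0, "tz": 0, "spin": 0, "gripper": -1}, {"tx": -0.8, "ty": 0, "tz": 0, "spin": 0, "gripper": -1}, {"tx": -0.9, "ty": 0, "tz": 0, "spin": 0, "gripper": -1}, {"tx": -0.9, "ty": 0, "tz": 0, "spin": 0, "gripper": -1}, {"tx": 0, "ty": -0.75, "tz": -0.45, "spin": 0, "gripper": -1}, {"tx": 0, "ty": -0.75, "tz": -0.45, "spin": 0, "gripper": -1}, {"tx": 0, "ty": -0.75, "tz": -0.45, "spin": 0, "gripper": -1}, {"tx": 0, "ty": -0.75, "tz": -0.45, "spin": 0, "gripper": -1}]'

```text
time_s: 7.07
eef_pos: [0.4309, 0.2357, 0.1943]
eef_rot: [0.547, 0.448, 0.547, -0.449]
ft_force: [0.4, 0.1, 0.2]
opening: -0.0003
```

move_arm --rows '[{"tx": 0, "ty": 0, "tz": 0, "spin": 0, "gripper": -1}, {"tx": 0, "ty": 0, "tz": 0, "spin": 0, "gripper": -1}]'

```text
time_s: 7.23
eef_pos: [0.4312, 0.2362, 0.1949]
eef_rot: [0.548, 0.448, 0.547, -0.447]
ft_force: [1.1, -0.2, -0.1]
opening: -0.0001
```

```bash
python3 look.py w3.png .08
```

```text
7.2333 [0.4312 0.2362 0.1949] [ 1.07 -0.16 -0.11] -0.0001252449584295285
[[0.0, 0.98, 0.199], [0.0, 0.199, -0.98], [-1.0, 0.0, 0.0]]
brass_top [(0.94, [156.0, 282.0], [0.3157, 0.3229]), (0.83, [349.0, 52.0], [0.5648, 0.1878])]
brass_knob [(0.97, [306.0, 179.0], [0.4562, 0.1971])]
brass_vice [(0.62, [326.0, 68.0], [0.5632, 0.1882]), (0.56, [180.0, 239.0], [0.3284, 0.3194]), (0.19, [305.0, 179.0], [0.4386, 0.1798])]
```

View pics/w3.png

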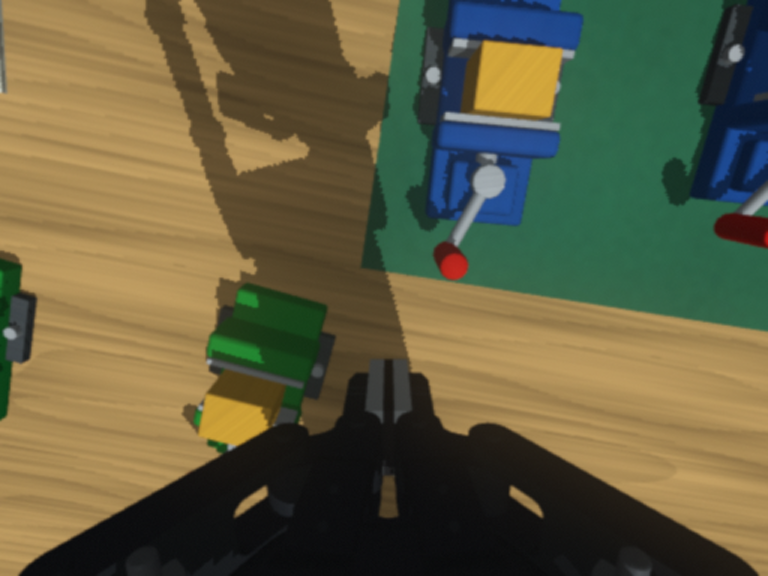

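The brass block is seated at pixel (349,52). The red knob is at pixel (306,179), world (0.456, 0.197), with the lever still open. I'll lower the shut fingers beside the knob on its left.

move_arm --rows '[{"tx": 0, "ty": 0.9, "tz": 0.1, "spin": 0, "gripper": -1}, {"tx": 0.9, "ty": 0, "tz": 0, "spin": 0, "gripper": -1}, {"tx": 0.9, "ty": 0, "tz": 0, "spin": 0, "gripper": -1}, {"tx": 0.9, "ty": 0, "tz": 0, "spin": 0, "gripper": -1}, {"tx": 0.65, "ty": 0, "tz": 0, "spin": 0, "gripper": -1}, {"tx": 0, "ty": 0, "tz": 0, "spin": 0, "gripper": -1}, {"tx": 0, "ty": 0, "tz": 0, "spin": 0, "gripper": -1}]'

```text
time_s: 8.02
eef_pos: [0.4682, 0.2379, 0.059]
eef_rot: [0.546, 0.447, 0.547, -0.45]
ft_force: [0.5, -0.0, 0.4]
opening: 0.0001
```

move_arm --rows '[{"tx": 0, "ty": -0.06, "tz": 0.12, "spin": 0, "gripper": -1}, {"tx": 0, "ty": -0.06, "tz": 0.12, "spin": 0, "gripper": -1}, {"tx": 0, "ty": -0.06, "tz": 0.12, "spin": 0, "gripper": -1}, {"tx": 0, "ty": -0.02, "tz": 0.12, "spin": 0, "gripper": -1}, {"tx": 0, "ty": -0.02, "tz": 0.12, "spin": 0, "gripper": -1}, {"tx": 0, "ty": -0.02, "tz": 0.12, "spin": 0, "gripper": -1}]'

```text
time_s: 8.52
eef_pos: [0.4655, 0.2087, 0.0617]
eef_rot: [0.547, 0.449, 0.547, -0.447]
ft_force: [1.3, 3.2, 0.9]
opening: 0.0003
```

move_arm --rows '[{"tx": 0, "ty": -0.02, "tz": 0.12, "spin": 0, "gripper": -1}, {"tx": 0, "ty": -0.02, "tz": 0.12, "spin": 0, "gripper": -1}, {"tx": 0, "ty": -0.02, "tz": 0.12, "spin": 0, "gripper": -1}, {"tx": 0, "ty": -0.02, "tz": 0.12, "spin": 0, "gripper": -1}]'

```text
time_s: 8.85
eef_pos: [0.4663, 0.1891, 0.061]
eef_rot: [0.547, 0.449, 0.547, -0.447]
ft_force: [4.8, 4.7, 1.5]
opening: 0.0001
```

move_arm --rows '[{"tx": 0, "ty": -0.1, "tz": 0.08, "spin": 0, "gripper": -1}, {"tx": 0, "ty": -0.1, "tz": 0.08, "spin": 0, "gripper": -1}, {"tx": 0, "ty": -0.02, "tz": 0.08, "spin": 0, "gripper": -1}]'

```text
time_s: 9.1
eef_pos: [0.4584, 0.1777, 0.0604]
eef_rot: [0.547, 0.448, 0.547, -0.448]
ft_force: [1.9, 4.3, -0.6]
opening: -0.0001
```

```bash
python3 - <<'E'
from h import *
p=shot("wrist"); save(p,"w4.png",s=1.5); print([(r["score"],r["xy"],at(p,r["xy"],.085)) for r in spot_point("brass_knob",p)[:2]])
E
```

```text
[(0.95, [309.9, 278.1], array([0.46299219, 0.15329692, 0.085     ]))]
```

View pics/w4.png

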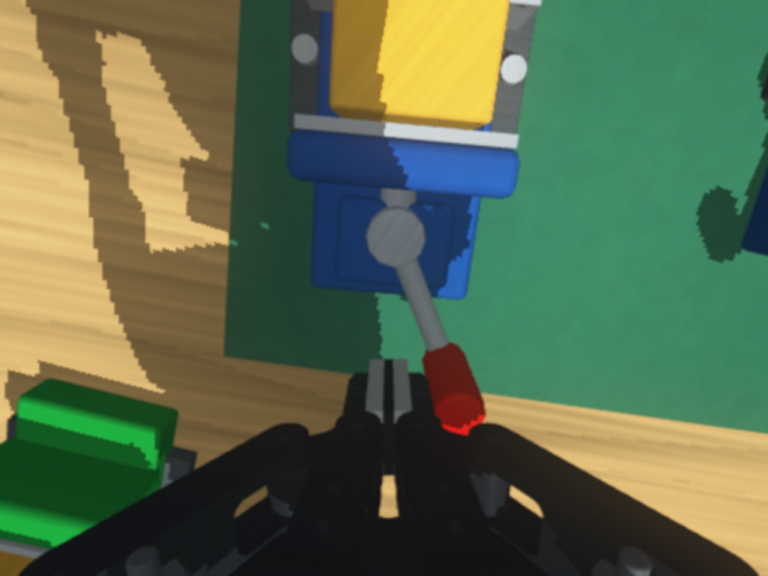

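The finger's flank bears on the knob, whose top is at pixel (310,278). The lever has turned past the middle. I'll keep pushing to the stop in small steps.

move_arm --rows '[{"tx": 0, "ty": 0.04, "tz": 0.08, "spin": 0, "gripper": -1}, {"tx": 0, "ty": 0.04, "tz": 0.08, "spin": 0, "gripper": -1}, {"tx": 0, "ty": 0.04, "tz": 0.08, "spin": 0, "gripper": -1}]'

```text
time_s: 9.45
eef_pos: [0.4634, 0.1709, 0.0597]
eef_rot: [0.545, 0.447, 0.549, -0.448]
ft_force: [-15.8, 15.2, 5.5]
opening: 0.0001
```

move_arm --rows '[{"tx": 0, "ty": 0.04, "tz": 0.05, "spin": 0, "gripper": -1}, {"tx": 0, "ty": 0.04, "tz": 0.05, "spin": 0, "gripper": -1}]'

```text
time_s: 9.62
eef_pos: [0.4647, 0.1708, 0.0596]
eef_rot: [0.542, 0.447, 0.553, -0.448]
ft_force: [-25.8, 23.5, 10.1]
opening: -0.0002
```

The force is at 35 N, so I'll back off and look.

move_arm --rows '[{"tx": 0, "ty": -0.15, "tz": -0.15, "spin": 0, "gripper": -1}, {"tx": 0, "ty": -0.1, "tz": -0.15, "spin": 0, "gripper": -1}, {"tx": 0, "ty": 0, "tz": 0, "spin": 0, "gripper": -1}]'

```text
time_s: 9.87
eef_pos: [0.4567, 0.1762, 0.0601]
eef_rot: [0.547, 0.448, 0.547, -0.448]
ft_force: [0.8, -0.2, 0.3]
opening: 0.0003
```

```bash
python3 - <<'E'
from h import *
p=shot("wrist"); save(p,"w5.png",s=1.5)
for q,z in(("brass_knob",.085),("brass_vice",0),("brass_top",.08)): print(q,[(r["score"],r["xy"],at(p,r["xy"],z)) for r in spot_point(q,p)[:1]])
E
```

```text
brass_knob [(0.84, [317.5, 271.1], array([0.46579868, 0.14930515, 0.085     ]))]
brass_vice [(0.65, [69.1, 320.3], array([0.32881693, 0.31784141, 0.        ]))]
brass_top [(0.66, [277.1, 22.2], array([0.56449134, 0.1905171 , 0.08      ]))]
```

View pics/w5.png

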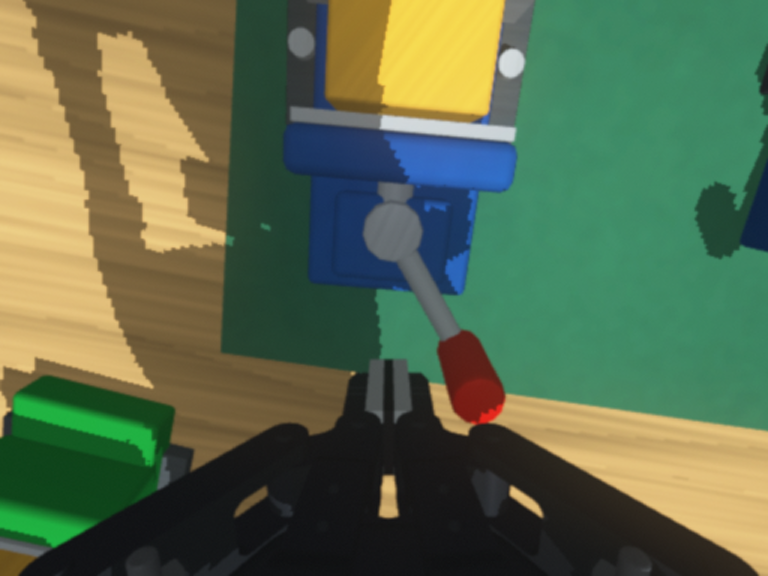

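```bash
python3 - <<'E'
from h import *
def show(p,segs,pts):
    for a,b,z in segs:
        A=at(p,np.array(a)/1.5,z);B=at(p,np.array(b)/1.5,z);d=B-A
        print(A[:2].round(4),B[:2].round(4),"deg from -y:",round(np.degrees(np.arctan2(d[0],-d[1])),2),"len",round(np.hypot(*d[:2]),4))
    for a,z in pts: print("pt",at(p,np.array(a)/1.5,z).round(4))
s=sense();print(s["eef_pos"],s["moment"],s["ft_force"])
p=shot("wrist")
show(p,[((290,122),(514,140),.06),((290,107),(517,127),.06),((325,100),(488,120),.08)],[((393,230),.045),((484,410),.085)])
s3=dict(p); T=np.eye(4); q=np.array([.0,0,0,0])
Rm=np.array([[0,.98,.199],[0,.199,-.98],[-1,0,0]]);T[:3,:3]=Rm;T[:3,3]=[.4312,.2362,.1949]
s3["_W"]=T@np.array(p["hand_eye"])
show(s3,[((445,118),(559,126),.06),((481,40),(562,45),.08),((473,106),(553,118),.08)],[((489,181),.045),((453,263),.085)])
t=shot("top")
for q,z in(("brass_knob",.085),("brass_vice",0),("brass_top",.08)): print(q,[(r["score"],at(t,r["xy"],z)) for r in spot_point(q,t)[:4]])
E
```

```text
[0.45751413 0.17562212 0.06044378] [-0.02912489 -0.0095449   0.01749835] [0.53076862 0.11394712 0.17171504]
[0.5392 0.223 ] [0.5479 0.1528] deg from -y: 7.04 len 0.0707
[0.5435 0.2236] [0.5518 0.153 ] deg from -y: 6.67 len 0.0711
[0.5455 0.2101] [0.5493 0.1663] deg from -y: 4.89 len 0.0439
pt [0.5104 0.1841 0.045 ]
pt [0.4657 0.1459 0.085 ]
[0.5395 0.223 ] [0.5489 0.1543] deg from -y: 7.78 len 0.0694
[0.5783 0.2154] [0.5846 0.1724] deg from -y: 8.38 len 0.0435
[0.5462 0.2113] [0.5491 0.1658] deg from -y: 3.71 len 0.0455
pt [0.5095 0.1837 0.045 ]
pt [0.4585 0.2014 0.085 ]
brass_knob [(0.5, array([0.21453374, 0.62004986, 0.085     ])), (0.39, array([0.22907529, 0.35018886, 0.085     ]))]
brass_vice [(0.83, array([0.32241696, 0.56622974, 0.        ])), (0.75, array([0.3283654 , 0.31338198, 0.        ]))]
brass_top [(0.55, array([0.30847669, 0.58628337, 0.08      ])), (0.48, array([0.33789523, 0.32624837, 0.08      ])), (0.43, array([0.58439204, 0.19426102, 0.08      ])), (0.41, array([0.50919229, 0.01532391, 0.08      ]))]
```

The jaw edges give a vice yaw of about 6.5°, so the lever angle is about 218° against an expected 221° at the locked end. That is probably the stop. I'll confirm with a gentle straight push.

move_arm --rows '[{"tx": 0, "ty": 0.05, "tz": 0.05, "spin": 0, "gripper": -1}, {"tx": 0, "ty": 0, "tz": 0.05, "spin": 0, "gripper": -1}, {"tx": 0, "ty": 0, "tz": 0, "spin": 0, "gripper": -1}]'

```text
time_s: 10.57
eef_pos: [0.4601, 0.1722, 0.0604]
eef_rot: [0.547, 0.448, 0.547, -0.448]
ft_force: [-1.0, -0.8, 0.2]
opening: -0.0001
```

move_arm --rows '[{"tx": 0, "ty": 0, "tz": 0.05, "spin": 0, "gripper": -1}, {"tx": 0, "ty": 0, "tz": 0, "spin": 0, "gripper": -1}]'

```text
time_s: 10.73
eef_pos: [0.4603, 0.171, 0.0605]
eef_rot: [0.547, 0.448, 0.547, -0.448]
ft_force: [-0.2, 1.7, -0.7]
opening: 0.0001
```

move_arm --rows '[{"tx": 0, "ty": 0, "tz": 0.03, "spin": 0, "gripper": -1}, {"tx": 0, "ty": 0, "tz": 0, "spin": 0, "gripper": -1}]'

```text
time_s: 10.9
eef_pos: [0.4603, 0.1708, 0.0605]
eef_rot: [0.546, 0.449, 0.548, -0.447]
ft_force: [-1.2, 6.5, -0.8]
opening: 0.0002
```

move_arm --rows '[{"tx": 0, "ty": 0, "tz": 0.05, "spin": 0, "gripper": -1}, {"tx": 0, "ty": 0, "tz": 0, "spin": 0, "gripper": -1}]'

```text
time_s: 11.07
eef_pos: [0.4603, 0.1705, 0.0606]
eef_rot: [0.546, 0.449, 0.549, -0.446]
ft_force: [-1.5, 12.9, -1.3]
opening: 0.0002
```

It holds firm at 13 N with no movement, so this is the locked end. I'll withdraw to the left, then up.

move_arm --rows '[{"tx": 0, "ty": -0.1, "tz": -0.4, "spin": 0, "gripper": -1}, {"tx": 0, "ty": -0.2, "tz": -0.5, "spin": 0, "gripper": -1}, {"tx": -0.8, "ty": 0, "tz": 0, "spin": 0, "gripper": -1}, {"tx": -0.9, "ty": 0, "tz": 0, "spin": 0, "gripper": -1}, {"tx": -0.9, "ty": 0, "tz": 0, "spin": 0, "gripper": -1}, {"tx": -0.8, "ty": 0, "tz": 0, "spin": 0, "gripper": -1}, {"tx": 0, "ty": 0, "tz": 0, "spin": 0, "gripper": -1}, {"tx": 0, "ty": 0, "tz": 0, "spin": 0, "gripper": -1}]'

```text
time_s: 11.73
eef_pos: [0.4431, 0.2006, 0.1992]
eef_rot: [0.548, 0.45, 0.546, -0.447]
ft_force: [-0.3, 0.4, 0.2]
opening: -0.0002
```

```bash
python3 look.py w6.png .08; python3 - <<'E'
from h import *
t=shot("scene")
for q,z in dict(nylon_top=.094,nylon_knob=.085,steel_top=.094,steel_knob=.085,file_mid=.012,brush_mid=.01,fluid_mid=.045,square_mid=.008,bar_mid=.05).items():
    print(q,[np.round(r["xy"]).tolist() for r in spot_point(q,t)[:2]])
E
```

```text
11.7333 [0.4431 0.2006 0.1992] [-0.29  0.36  0.21] -0.0002233235632695339
[[0.005, 0.981, 0.196], [0.001, 0.196, -0.981], [-1.0, 0.005, -0.0]]
brass_top [(0.96, [120.0, 284.0], [0.3162, 0.3262]), (0.56, [301.0, 58.0], [0.5661, 0.1893])]
brass_knob [(0.9, [321.0, 180.0], [0.4697, 0.1465]), (0.9, [85.0, 345.0], [0.232, 0.3578])]
brass_vice [(0.85, [292.0, 74.0], [0.5634, 0.1864]), (0.67, [155.0, 240.0], [0.3319, 0.318])]
nylon_top [[223.0, 187.0]]
nylon_knob [[254.0, 177.0]]
steel_top [[194.0, 159.0], [222.0, 149.0]]
steel_knob [[223.0, 148.0], [288.0, 206.0]]
file_mid [[210.0, 251.0]]
brush_mid [[183.0, 139.0]]
fluid_mid [[128.0, 163.0], [295.0, 184.0]]
square_mid [[351.0, 274.0]]
bar_mid [[161.0, 213.0]]
```

View pics/w6.png

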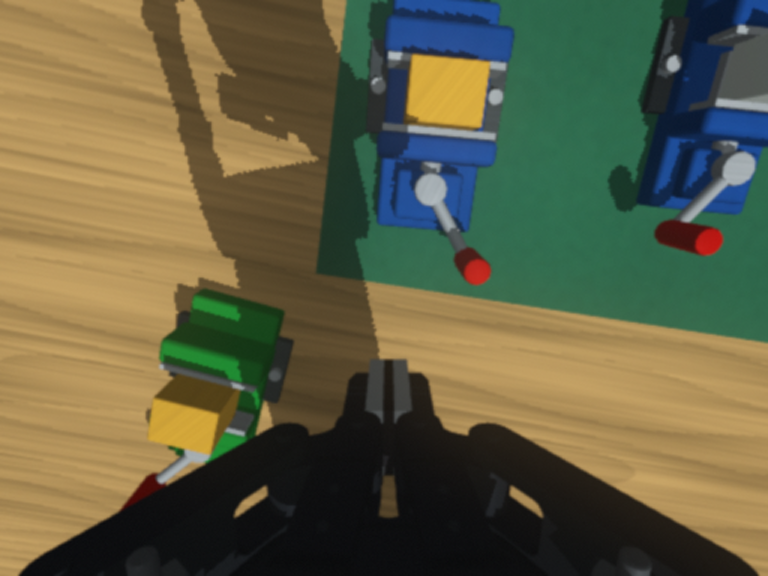

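The view shows the block seated at pixel (301,58). The knob is to the right of the vice axis at about (319,180), which puts the lever about 0.6 rad to the -y side, as expected when locked. The other vices and the tools have not visibly moved. I'm handing in.

```bash
python3 -c "
from workcell import *
print(sign_off())"
```

```text
the job is handed in; nothing more can be done
None
```

I pressed the brass block home, lifted off, pushed that vice's red knob right to its stop, withdrew, and handed the job in after about 12 s. `sign_off()` gives no verdict, so success is judged from my own checks.

- **Block:** it stopped firmly with the fingertips at z = 0.080 m, where the force rose to about 10 N with no further motion. The last picture still showed it seated.
- **Lever:** it did not move under a second, gentle 13 N push. In the last picture it stands about 0.61 rad to the right of the vice axis, against 0.60 expected when locked.
- **Near miss:** the first push at the stop was too hard. It reached about 36 N at the wrist, just under the 40 N limit, and I backed off at once.
- **A disagreement:** the knob's travel between pictures gives about 1.0 rad, not 1.2. That fits a lever that started about 0.17 rad from its open end, but I could not confirm it.
- **Other vices and tools:** the scene camera found their points within about 4 pixels of the start, which is the networks' usual scatter. The arm did not go near them at working height.

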